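Fit the grinding rotor and close the split housing of a bean mill

TASK

Put the bean mill back together: stand the ribbed rotor on the mill's toothed drive, turned so that the teeth mesh and it drops fully home, and only then swing both hinged halves of the housing shut round it until their edges meet with no gap. Leave the plain drum and the other things on the table where they stand, and do not tip the rotor over on the way.

Things in the scene. Friction and masses are not known exactly. Their poses are not given: they have to be found in the camera images.
- mill: Bean mill, fixed to the table: white base block 150 x 130 mm, top face 50 mm above the table; carries the drive and two steel housing halves. Origin on the table below the drive axis; z up; -x is its front, where the free edges of the halves meet; +x its back, with the hinge. Its place and yaw (-0.4 to 0.4 rad) vary.
- drive_seat (a point): Where the centre of the rotor's underside is when home: on the drive axis, 55 mm above the table, on a dark disc 72 mm across that turns with the drive. The point's x axis points along one of the six drive teeth (any is as good), z up. The drive turns stiffly about z (0.3 N m of friction) and stays where it is left.
- drive_tip (a point): Top of the steel splined drive stub, 16 mm above the seat: a core of 24 mm diameter with a coned top and round it six straight radial teeth, 60 degrees apart, 7 mm wide, reaching 24 mm from the axis and 14 mm above the seat. Axes as the seat's.
- hinge (a point): Point on the common vertical hinge axis of both housing halves, 60 mm behind (mill +x of) the drive axis, 50 mm above the table. Axes as the mill's.
- left_half (a joint): Opening angle (rad) of the housing half on the mill's +y side. 0 = shut, at a firm stop, edge to edge with the other half; it grows as the free edge swings out to +y and back (clockwise seen from above), at most 1.95; it starts at 1.25 to 1.8. Stiff hinge (0.12 N m, about 1.5 N at the post): it stays where it is left. It cannot shut over a rotor that is not home.
- right_half (a joint): The same for the mirror-image half on the mill's -y side; it opens anticlockwise seen from above.
- left_edge (a point): Top of the free edge of the left half, 118 mm from the hinge axis, 127 mm above the table. The half is a steel half cylinder of outer radius 54 mm and inside radius 50 mm, from 53 to 127 mm above the table, with a roof 4 mm thick that leaves an opening of 31 mm radius in the middle for the rotor's grip.
- right_edge (a point): The same for the right half. When both halves are shut the two edge points coincide, 58 mm in front of the drive axis.
- left_post (a point): Top centre of the round upright black handle post of the left half: 16 mm diameter, 45 mm tall, from the roof (127 mm) up to 172 mm above the table. 92.8 mm from the hinge axis; when shut it stands 27 mm in front (mill -x) of the drive axis and 32.2 mm to mill +y.
- right_post (a point): The same for the right half; when shut 27 mm in front of the drive axis and 32.2 mm to mill -y.
- rotor: The rotor to fit: a loose steel drum, 72 mm diameter, 55 mm high, with six upright ribs on its outside (82 mm over the ribs, 60 degrees apart), 0.4 to 0.65 kg, a black bar grip on top. Stands upright on the table at any yaw, among other things. Origin at the centre of its underside, z up, x along the bar and along two opposite ribs.
- rotor_grip (a point): Top centre of the rotor's bar grip, 88 mm above its underside. The bar is 50 mm long (along x), 16 mm wide (y) and 33 mm tall, from the drum's flat top at 55 mm up.
- rotor_bore (a point): Mouth of the splined bore in the rotor's underside (at the rotor's origin): 52 mm diameter, 18 mm deep, with six inner teeth midway between the ribs. So it meshes when the ribs point the same way as the drive teeth, within about 7 degrees and 2 mm. Not meshed, it rides some 14 mm high.
- plain_drum: Look-alike that does not fit and must stay: plain drum without ribs and with a solid bottom, 76 mm diameter, 55 mm high, same bar grip. Origin under its centre.
- bowl: Bystander: small steel bowl, 84 mm across the rim, 40 mm high. Origin under its centre.
- jar: Bystander: closed white jar, 66 mm diameter, 110 mm high. Origin under its centre.
- bottle: Bystander: closed clear bottle, 52 mm diameter, 165 mm high, standing close behind the mill. Origin under its centre.
- cup: Bystander: steel cup, 72 mm across the rim, 80 mm high, on the left of the mill. Origin under its centre.
- spoon: Bystander: steel spoon 170 mm long lying on the table on the left of the mill, under 20 mm high.
Mind the look-alikes: they are no part of the job. Leave any orange or purple look-alike of the rotor alone.

How it is judged:
By the outcome, as a careful person would: the job done as asked, in the order asked, and still so for the second after the job is handed in, with the robot touching nothing.
It also fails if it takes over 61 s, if anything falls off the work surface, if the arm or the gripper's body presses on something with over 40 N, if the wrist force passes 120 N, or if a joint passes its speed limit or range.

ROBOT

A 6-joint arm with a two-finger parallel gripper is mounted at the origin on the work surface. World frame = base frame: x ahead of the robot, y to its left, z up, the work surface at z = 0. Lengths are in m, angles in rad, forces in N, time in s.
With the tool pointing down it reaches from about 0.275 to 0.75 m from the base axis. Payload 10.2 kg.
Tool frame: the origin (TCP) lies between the finger pads; the fingertips stand 19 mm ahead of it and the grasp point (between the pads) is the TCP (r.tip_extent is the x of the fingertips in the tool frame, in m); x points along the fingers, z is the direction in which the jaws open and shut, and the axes are right-handed (so a half turn about x gives the same grasp; the last joint's range is limited). The gripper opens to 85 mm and grips with 20 to 120 N. Pads are 22 mm wide; open, the fingers measure 114 mm over their backs; the gripper's body (76 mm by 85 mm) begins 54 mm behind the grasp point. The pads swing forward as they close: fully open they stand 13 mm farther back than shut.
Start: joints at [1.094, 0.313, 1.498, -0, 1.331, -0.223], TCP at [0.132, 0.508, 0.25] pointing down, gripper open.
Joint ranges: [-2.94, 2.94], [-0.97, 2.17], [0.19, 2.56], [-1.23, 4.37], [0.02, 3.11], [-2.88, 2.88]. Speed limits (rad/s): [2.39, 2.39, 3.01, 3.14, 3.14, 3.14].

INTERFACE

Orientations are given as a rotation vector (axis times angle).
In Python, from station import r gives the robot as it stands.
- The arm moves only by the tool arm_command, never from a script. Its argument "rows" is text: rows parted by semicolons, each of 5 numbers parted by spaces: the closure, from 0 (fully open) to 1 (shut), then the shift along the tool's x, y, z in cm, then the turn about the tool's x in degrees. A call has 1 to 10 rows; each row is the pose to reach, as a shift and turn from the pose measured when the call began, along the tool's axes at that moment; what a row does not reach only later rows make up. A row lasts 1/8 s, in which the tool goes at most 62.5 mm and 10.7 degrees, less where a joint would pass 70% of its speed; a pose out of reach is approached as far as the arm can. A call with a gripper value outside its range is refused whole. The fingers move at their own pace and stop on an object; "squeeze" is the grip in N (left out, the last holds). Time passes only in rows, so rows that repeat a pose let the fingers close. It gives the time, the measured TCP pose, the force and the opening at its end, in the units of the state.
- r.observe(): the state, without advancing time (a new reading comes with each control period).
- r.read_camera(name): name is "scene" or "side" or "wrist"; returns a dict with "image" (384x512x3 uint8, blue, green, red), "intrinsics" (3x3 intrinsics, pixels), "cam_to_world" (4x4, takes a point from camera to world coordinates). Camera axes: x right, y up, looking along -z (the intrinsics and any distortion apply to the point x, -y, -z); pixel columns grow to the right and rows downward; lengths in m; the calibration is good to about 2 mm. A picture is of the moment at which its call begins. There is no depth.
- r.job_done(): hands the job in, once; it reports no verdict.
The state is a dict: "clock": time; "q": joint angles; "joint_velocities": joint speeds; "joint_torque": joint torques, N m; "position": TCP position; "tcp_rot": TCP orientation; "ft_force": force on the tool from outside, world axes, zero at the start; "torque": the same for the moment, N m; "width": finger opening in m.
Only numpy, scipy, OpenCV 4.12 (cv2) and the standard library are available. Lean on these libraries where they do the work, as an engineer would, in place of code of your own. Each camera call takes 0.05 s, during which the arm holds its last target. There are 200 camera calls.

## Working session

There is one attempt and no reset: what is moved stays moved. The work goes in short steps, Python scripts to look and compute and a tool call to move; the robot and the scene stay as the last step left them, time stands still between calls to the robot, and variables do not carry over. Pictures are saved under pics/ and viewed, about 8 in all and at most 12, crops included, and the job is handed in when it is done.

Besides the shell and the picture viewer there is one more tool, called after "Emit:" by a JSON object that holds its "op" and its "data", one argument or row to a line. arm_command: Moves the arm, as the interface text tells. Its arguments: {"type":"object","properties":{"rows":{"type":"string"},"squeeze":{"type":"number"}},"required":["rows"]}

```bash
mkdir -p pics; ls
cat > h.py <<'E'
import numpy as np, cv2, json
from station import r
from scipy.spatial.transform import Rotation as R
def snap(n,f=None):
    d=r.read_camera(n); 
    np.savez('pics/%s.npz'%(f or n),**{k:np.array(v) for k,v in d.items()})
    return d
def ray(d,u,v):
    K=np.array(d['intrinsics']);T=np.array(d['cam_to_world'])
    c=np.linalg.inv(K)@np.array([u,v,1.]); c=np.array([c[0],-c[1],-c[2]])
    return T[:3,3],T[:3,:3]@c
def onz(d,u,v,z):
    o,w=ray(d,u,v); return o+w*(z-o[2])/w[2]
def proj(d,p):
    K=np.array(d['intrinsics']);T=np.array(d['cam_to_world'])
    c=T[:3,:3].T@(np.array(p)-T[:3,3]); c=np.array([c[0],-c[1],-c[2]]); q=K@c; return q[:2]/q[2]
def tri(d1,a,d2,b):
    o1,w1=ray(d1,*a);o2,w2=ray(d2,*b)
    A=np.stack([w1,-w2],1);t=np.linalg.lstsq(A,o2-o1,rcond=None)[0]
    p,q=o1+w1*t[0],o2+w2*t[1]; return (p+q)/2,np.linalg.norm(p-q)
def load(f): return dict(np.load('pics/%s.npz'%f))
E
python3 - <<'E'
from h import *
for n in ['scene','side','wrist']:
    d=snap(n); print(n,d['image'].shape,np.round(d['cam_to_world'],3).tolist(),np.round(d['intrinsics'],1).tolist(),[k for k in d])
    cv2.imwrite('pics/%s0.png'%n,d['image'])
s=r.observe();print({k:np.round(v,3).tolist() for k,v in s.items()}, r.tip_extent)
print(np.round(R.from_rotvec(s['tcp_rot']).as_matrix(),3))
a=[load(n)['image'] for n in ['scene','side']]
cv2.imwrite('pics/a.png',cv2.resize(a[0],(800,600),interpolation=cv2.INTER_CUBIC))
cv2.imwrite('pics/b.png',cv2.resize(a[1],(800,600),interpolation=cv2.INTER_CUBIC))
E
```

```text
pics
scene (384, 512, 3) [[0.174, -0.775, 0.607, 1.206], [0.985, 0.137, -0.107, -0.11], [0.0, 0.617, 0.787, 1.027], [0.0, 0.0, 0.0, 1.0]] [[416.3, 0.0, 254.1], [0.0, 416.3, 193.7], [0.0, 0.0, 1.0]] ['image', 'intrinsics', 'cam_to_world']
side (384, 512, 3) [[0.82, 0.373, -0.434, 0.05], [-0.572, 0.558, -0.601, -0.651], [0.018, 0.742, 0.671, 0.831], [0.0, 0.0, 0.0, 1.0]] [[401.2, 0.0, 250.2], [0.0, 401.2, 194.9], [0.0, 0.0, 1.0]] ['image', 'intrinsics', 'cam_to_world']
wrist (384, 512, 3) [[0.25, -0.918, -0.309, 0.052], [0.968, 0.237, 0.08, 0.53], [-0.001, -0.32, 0.948, 0.374], [0.0, 0.0, 0.0, 1.0]] [[320.2, 0.0, 256.5], [0.0, 320.2, 193.4], [0.0, 0.0, 1.0]] ['image', 'intrinsics', 'cam_to_world']
{'clock': 0.15, 'q': [1.094, 0.313, 1.498, -0.0, 1.331, -0.223], 'joint_velocities': [0.001, -0.002, -0.0, -0.002, 0.003, -0.001], 'joint_torque': [0.001, -41.237, -25.98, -0.0, 0.003, -0.0], 'position': [0.132, 0.508, 0.25], 'tcp_rot': [-1.021, 1.32, 1.02], 'ft_force': [-0.59, -0.051, -0.32], 'torque': [0.041, 0.051, 0.023], 'width': 0.085} 0.019
[[-0.    -0.968  0.251]
 [-0.001  0.251  0.968]
 [-1.     0.    -0.001]]
```

View pics/a.png

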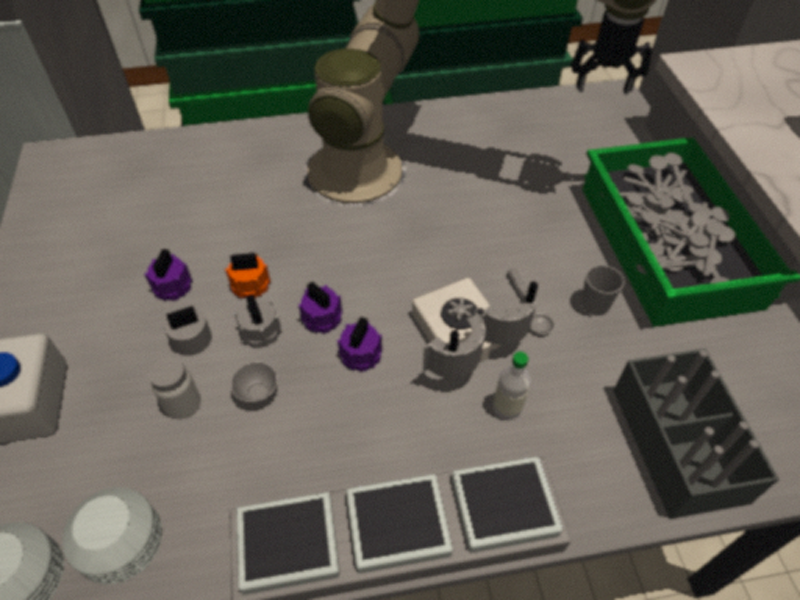

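View pics/b.png

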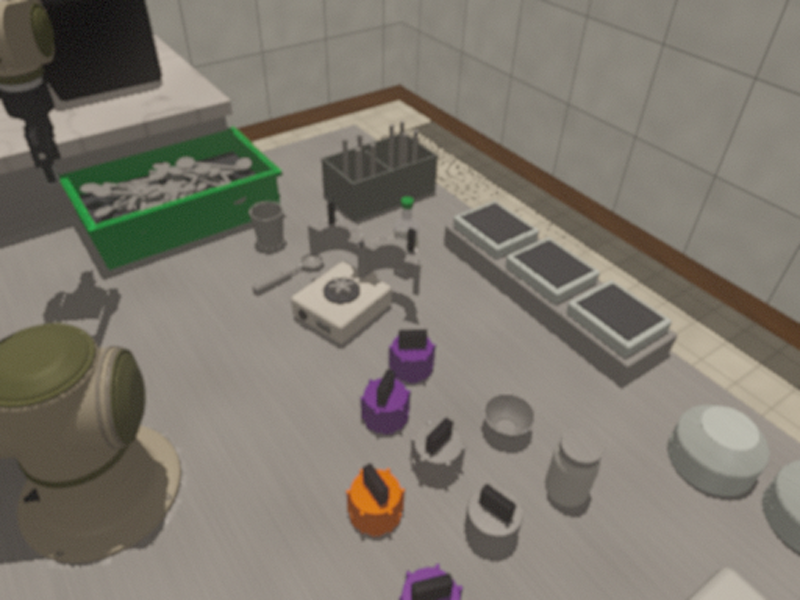

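Scene view: the grey ribbed rotor is at (257,318), the plain drum at (187,325) and the mill drive at (462,312); the posts are at (454,342) and (531,292). Side view: the rotor is at (438,450), the drum at (493,515), the drive at (342,288), and the posts at (332,212) and (411,240).

```bash
cat > m1.py <<'E'
from h import *
S,D=load('scene'),load('side'); k=1/1.5625
def P(n,a,b,z):
    a=np.array(a)*k;b=np.array(b)*k
    p,e=tri(S,a,D,b); print(n,np.round(p,3),'gap',round(e,4),'onz',np.round(onz(S,*a,z),3),np.round(onz(D,*b,z),3))
P('rotor grip',(252,301),(439,426),.088)
P('drive tip',(461,309),(342,284),.071)
P('postR',(455,335),(411,231),.172)
P('postL',(532,285),(331,204),.172)
P('drum grip',(181,312),(496,494),.088)
P('bottle',(520,358),(407,202),.165)
P('cup',(604,275),(267,211),.08)
# dark components in each image
for n,d in (('S',S),('D',D)):
    g=d['image'].max(2); m=(g<45).astype(np.uint8)
    c,l,s,ct=cv2.connectedComponentsWithStats(m)
    for i in range(1,c):
        if 15<s[i][4]<500: print(n,np.round(ct[i]/k).tolist(),s[i].tolist())
E
python3 m1.py
```

```text
rotor grip [ 0.435 -0.243  0.093] gap 0.0002 onz [ 0.431 -0.244  0.088] [ 0.438 -0.24   0.088]
drive tip [0.501 0.134 0.067] gap 0.002 onz [0.503 0.134 0.071] [0.499 0.129 0.071]
postR [0.624 0.087 0.167] gap 0.0001 onz [0.627 0.086 0.172] [0.62  0.082 0.172]
postL [0.547 0.24  0.17 ] gap 0.0004 onz [0.548 0.24  0.172] [0.545 0.237 0.172]
drum grip [ 0.433 -0.371  0.087] gap 0.0023 onz [ 0.434 -0.372  0.088] [ 0.432 -0.37   0.088]
bottle [0.681 0.18  0.16 ] gap 0.0022 onz [0.683 0.179 0.165] [0.676 0.172 0.165]
cup [0.484 0.414 0.084] gap 0.0087 onz [0.478 0.42  0.08 ] [0.487 0.412 0.08 ]
S [631.0, 3.0] [393, 0, 24, 6, 112]
S [396.0, 22.0] [240, 8, 27, 11, 62]
S [660.0, 119.0] [414, 68, 21, 18, 98]
S [673.0, 130.0] [427, 80, 11, 7, 19]
S [717.0, 166.0] [456, 103, 7, 8, 17]
S [665.0, 172.0] [424, 108, 6, 6, 22]
S [629.0, 174.0] [398, 110, 10, 4, 26]
S [649.0, 177.0] [413, 111, 6, 6, 25]
S [594.0, 203.0] [377, 125, 8, 12, 29]
S [680.0, 207.0] [430, 129, 13, 9, 37]
S [643.0, 224.0] [408, 141, 8, 6, 26]
S [766.0, 229.0] [486, 142, 10, 9, 24]
S [630.0, 242.0] [400, 148, 8, 14, 26]
S [652.
[... 394 characters left out ...]
295.0] [197, 181, 14, 16, 127]
S [530.0, 292.0] [336, 181, 7, 12, 52]
S [642.0, 291.0] [407, 181, 8, 9, 25]
S [660.0, 298.0] [419, 187, 7, 10, 26]
S [253.0, 310.0] [158, 190, 9, 17, 86]
S [650.0, 310.0] [412, 192, 9, 13, 35]
S [182.0, 317.0] [108, 197, 18, 13, 158]
S [358.0, 332.0] [224, 204, 11, 18, 119]
S [453.0, 342.0] [287, 212, 6, 13, 50]
S [680.0, 366.0] [425, 227, 21, 17, 178]
S [649.0, 370.0] [407, 230, 19, 16, 182]
S [697.0, 380.0] [437, 230, 19, 27, 223]
S [672.0, 416.0] [426, 264, 9, 4, 16]
S [735.0, 449.0] [460, 276, 21, 24, 205]
S [750.0, 468.0] [466, 288, 28, 22, 342]
S [695.0, 464.0] [442, 295, 7, 5, 17]
S [705.0, 481.0] [447, 306, 9, 5, 20]
D [31.0, 496.0] [16, 314, 8, 7, 30]
```

Emit:
{"op": "arm_command", "data": {
  "rows": "0 -3 -41 -27 0;0 -3 -41 -27 0;0 -3 -41 -27 0;0 -3 -41 -27 0;0 -3 -41 -27 0;0 -3 -41 -27 0;0 -3 -41 -27 0;0 -3 -41 -27 0;0 -3 -41 -27 0;0 -3 -41 -27 0"
}}

```text
clock: 1.4
position: [0.4604, 0.144, 0.2798]
tcp_rot: [-1.02, 1.32, 1.021]
ft_force: [0.1, 1.0, -0.2]
width: 0.0854
```

Run:
```python
from h import *
d=snap('wrist','w1'); s=r.observe(); print(s['clock'],np.round(s['position'],4),np.round(s['q'],3))
print(proj(d,[.501,.132,.07]),proj(d,[.435,-.243,.088]))
cv2.imwrite('pics/w1.png',cv2.resize(d['image'],(800,600),interpolation=cv2.INTER_CUBIC))
```

```text
1.45 [0.4602 0.1444 0.2799] [ 6.100e-02  1.970e-01  1.569e+00 -1.000e-03  1.376e+00 -1.257e+00]
[254.45719028 203.91723759] [-93.589201   235.29736542]
```

View pics/w1.png

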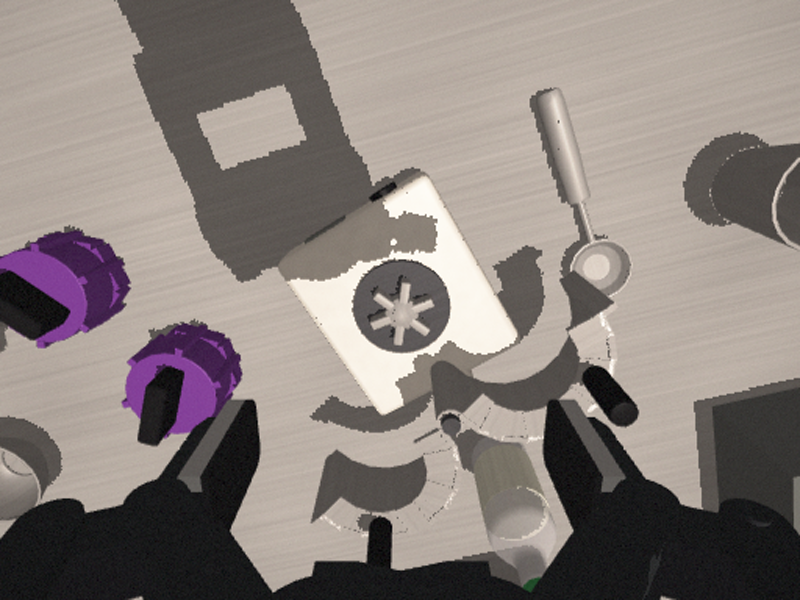

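Wrist view: drive tip at (403,314) in the 800 px picture, with six teeth pointing to about (405,285), (432,302), (425,333), (400,345), (374,327) and (375,295). Base corners at (280,268), (427,173), (518,334), (385,415); hinge knob at (450,425); left post top at (625,411).

```bash
cat > m2.py <<'E'
from h import *
W=load('w1');k=1/1.5625
Z=lambda u,v,z:onz(W,u*k,v*k,z)
c=[Z(*p,.05) for p in ((280,268),(427,173),(518,334),(385,415))]
print('corners',np.round(c,4).tolist()); 
for i in range(4):
    e=c[(i+1)%4]-c[i]; print(round(np.linalg.norm(e),4),round(np.degrees(np.arctan2(e[1],e[0])),1))
g=cv2.cvtColor(W['image'],cv2.COLOR_BGR2GRAY)
# disc: dark blob
m=cv2.inRange(g,0,95); roi=np.zeros_like(m); cv2.circle(roi,(257,196),36,255,-1)
m2=cv2.bitwise_and(m,roi); 
cn=max(cv2.findContours(cv2.morphologyEx(m2,cv2.MORPH_CLOSE,np.ones((9,9))),cv2.RETR_EXTERNAL,2)[0],key=cv2.contourArea)
pts=np.array([onz(W,*p[0],.055)[:2] for p in cn.astype(float)])
A=np.c_[2*pts,np.ones(len(pts))];s=np.linalg.lstsq(A,(pts**2).sum(1),rcond=None)[0]
print('disc',np.round(s[:2],4),'r',np.sqrt(s[2]+s[:2]@s[:2]))
t=Z(403,313,.071);print('tip',t)
c0=s[:2]
best=[]
# teeth angles: sample brightness on ring of radius 19mm at z=.069
th=np.radians(np.arange(0,360,1));
for cc in (c0,t[:2]):
    v=np.mean([[cv2.remap(g,*[np.float32([[q]]) for q in proj(W,[cc[0]+rr*np.cos(a),cc[1]+rr*np.sin(a),.069])],cv2.INTER_LINEAR)[0,0] for a in th] for rr in (.017,.019,.021)],0)
    f=(v*np.exp(-6j*th)).sum(); print('tooth angle mod60',-np.degrees(np.angle(f))/6%60,[int(x) for x in v[::10]])
h=Z(450,424,.13);print('hinge knob z.13',h, Z(450,424,.05));print('postL',Z(625,411,.172))
E
python3 m2.py
```

```text
corners [[0.4486, 0.0568, 0.05], [0.4099, 0.1765, 0.05], [0.5433, 0.2158, 0.05], [0.5861, 0.0992, 0.05]]
0.1258 107.9
0.1391 16.4
0.1243 -69.8
0.1439 -162.9
disc [0.4976 0.1354] r 0.03508850676009557
tip [0.49748883 0.13687998 0.071     ]
tooth angle mod60 37.934194800392135 [89, 89, 92, 174, 213, 88, 87, 90, 91, 191, 207, 81, 66, 90, 93, 186, 193, 64, 85, 89, 89, 125, 206, 133, 91, 76, 63, 104, 189, 148, 89, 88, 72, 137, 188, 103]
tooth angle mod60 38.09598174645592 [90, 90, 104, 190, 181, 84, 88, 90, 91, 188, 206, 82, 73, 93, 93, 107, 198, 140, 59, 91, 83, 87, 217, 178, 91, 70, 65, 108, 189, 138, 89, 84, 56, 179, 192, 89]
hinge knob z.13 [0.5562165  0.15214837 0.13      ] [0.60739004 0.14823309 0.05      ]
postL [0.54474257 0.24548253 0.172     ]
```

Emit:
{"op": "arm_command", "data": {
  "rows": "0 0 -3.5 -38 0;0 0 -3.5 -38 0;0 0 -3.5 -38 0;0 0 -3.5 -38 0;0 0 -3.5 -38 0;0 0 -3.5 -38 0;0 0 -3.5 -38 0;0 0 -3.5 -38 0"
}}

```text
clock: 2.45
position: [0.3992, -0.2312, 0.2802]
tcp_rot: [-1.021, 1.319, 1.022]
ft_force: [-0.2, 1.3, -1.1]
width: 0.0852
```

Run:
```python
from h import *
d=snap('wrist','w2'); s=r.observe(); print(s['clock'],np.round(s['position'],4),np.round(s['q'],3))
print(proj(d,[.435,-.243,.088])*1.5625)
cv2.imwrite('pics/w2.png',cv2.resize(d['image'],(800,600),interpolation=cv2.INTER_CUBIC))
g=d['image'].max(2); m=cv2.inRange(g,0,50)
c,l,st,ct=cv2.connectedComponentsWithStats(m)
for i in range(1,c):
    if 100<st[i][4]: print(np.round(ct[i]*1.5625),st[i],np.round(onz(d,*ct[i],.088),4))
```

```text
2.5 [ 0.3993 -0.2308  0.2803] [-7.780e-01  1.490e-01  1.626e+00 -1.000e-03  1.367e+00 -2.098e+00]
[395.7760273  321.21037597]
[319. 144.] [182  79  54  27 530] [ 0.3128 -0.2591  0.088 ]
[ 80. 169.] [  33   83   37   53 1690] [ 0.2905 -0.4052  0.088 ]
[561. 254.] [338 143  49  44 448] [ 0.4164 -0.1276  0.088 ]
[396. 313.] [238 177  33  49 629] [ 0.4292 -0.2413  0.088 ]
[221. 352.] [117 207  50  38 859] [ 0.4273 -0.3657  0.088 ]
[671. 363.] [ 409  208   43   50 1246] [ 0.5129 -0.0652  0.088 ]
[399. 541.] [    0   256   512   128 26992] [ 0.6162 -0.2871  0.088 ]
```

View pics/w2.png

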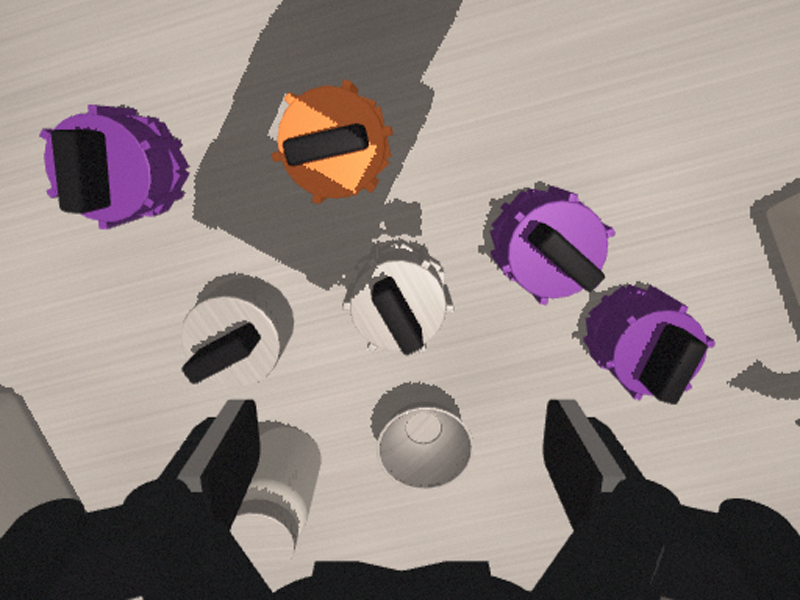

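Wrist view: the white ribbed rotor is at (400,307), bar running from about (383,283) to (410,348). The plain drum is at (230,340), the bowl at (425,445), and the purple ones at (560,250) and (660,350).

```bash
cat > m3.py <<'E'
from h import *
W=load('w2');im=W['image']
g=im.max(2); m=cv2.inRange(g,0,50)
c,l,st,ct=cv2.connectedComponentsWithStats(m)
i=l[200,254]; ys,xs=np.where(l==i)
p=np.array([onz(W,x,y,.08)[:2] for x,y in zip(xs,ys)]).astype(np.float32)
rc=cv2.minAreaRect(p*1000);print('rect z.08',rc)
b=cv2.boxPoints(rc);e=max((b[1]-b[0],b[2]-b[1]),key=np.linalg.norm);print('bar dir',np.degrees(np.arctan2(e[1],e[0]))%180)
# drum top: bright, near
roi=np.zeros_like(m);cv2.circle(roi,(256,197),48,255,-1)
gr=cv2.cvtColor(im,cv2.COLOR_BGR2GRAY)
w=cv2.bitwise_and(cv2.inRange(gr,195,255),roi)
w=cv2.morphologyEx(w,cv2.MORPH_CLOSE,np.ones((21,21)))
w=cv2.morphologyEx(w,cv2.MORPH_OPEN,np.ones((15,15)))
cn=cv2.convexHull(max(cv2.findContours(w,cv2.RETR_EXTERNAL,2)[0],key=cv2.contourArea))
q=np.array([onz(W,*a[0],.055)[:2] for a in cn.astype(float)])
A=np.c_[2*q,np.ones(len(q))];s=np.linalg.lstsq(A,(q**2).sum(1),rcond=None)[0]
print('top circle',np.round(s[:2],4),'r',np.sqrt(s[2]+s[:2]@s[:2]))
print('mEC',cv2.minEnclosingCircle((q*1000).astype(np.float32)))
# far edge of bar (top): points of bar with max distance from nadir
for u in ((383,285),(372,287),(410,350),(422,344)): pass
big=cv2.resize(im[140:250,200:310],(660,660),interpolation=cv2.INTER_CUBIC)
for z in (.055,.088):
  pp=[tuple(int(t) for t in (proj(W,[s[0]+.036*np.cos(a),s[1]+.036*np.sin(a),z])-[200,140])*6) for a in np.linspace(0,6.28,40)]
  if z<.06: cv2.polylines(big,[np.array(pp)],True,(0,0,255),1)
a=np.arctan2(e[1],e[0]);R2=np.array([[np.cos(a),-np.sin(a)],[np.sin(a),np.cos(a)]])
pp=[tuple(int(t) for t in (proj(W,[*(s[:2]+R2@np.array(o)),.088])-[200,140])*6) for o in ((.025,.008),(-.025,.008),(-.025,-.008),(.025,-.008))]
cv2.polylines(big,[np.array(pp)],True,(0,255,0),1)
cv2.imwrite('pics/rot.png',big[:600])
E
python3 m3.py
```

```text
rect z.08 ((466.4624938964844, -249.25405883789062), (648.8151245117188, 448.8400573730469), 75.61416625976562)
bar dir 75.61417
top circle [ 0.4407 -0.2413] r 0.05652541242447299
mEC ((440.0306091308594, -242.14700317382812), 58.47740936279297)
```

View pics/rot.png

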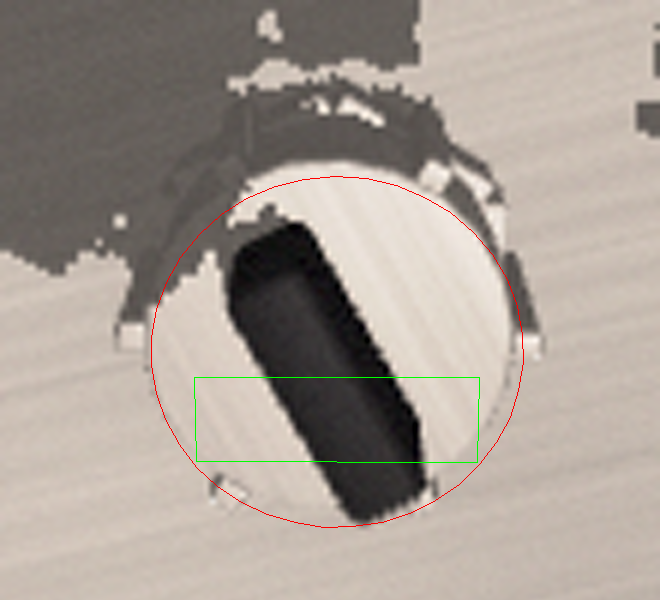

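Run:
```python
from h import *
W=load('w2')
Z=lambda u,v,z:onz(W,200+(u-3)/6,140+(v-3)/6,z)
print('axis from circle',Z(331,342,.055),'r',np.linalg.norm(Z(148,342,.055)-Z(513,342,.055))/2)
c=[Z(*p,.088) for p in ((234,302),(294,268),(424,487),(358,522))]
print('bar ctr',np.mean(c,0))
for i in range(4):
    e=c[(i+1)%4]-c[i]; print(round(np.linalg.norm(e),4),round(np.degrees(np.arctan2(e[1],e[0])),1))
# base bar edge on drum top right side (z=.055)
e=Z(420,410,.055)-Z(310,225,.055);print(np.linalg.norm(e),np.degrees(np.arctan2(e[1],e[0])))
# bar hull & PCA from mask of black
g=W['image'].max(2); l=cv2.connectedComponents(cv2.inRange(g,0,50))[1]
ys,xs=np.where(l==l[205,254]) ; print(len(xs))
ribs=[Z(*p,.05) for p in ((130,333),(535,345),(228,493),(432,492))]
a=Z(331,342,.055)
for q in ribs: print(np.degrees(np.arctan2(*(q-a)[[1,0]]))%60, np.linalg.norm((q-a)[:2]))
```

```text
axis from circle [ 0.43658135 -0.24209722  0.055     ] r 0.03516835516815488
bar ctr [ 0.43534616 -0.24202305  0.088     ]
0.0121 106.1
0.047 14.9
0.0136 -74.2
0.0469 -167.0
0.0430396864591991 15.212318350492833
164198
15.439806493368678 0.03925176318177786
12.233244562888444 0.039933313084834825
14.071765612822901 0.039697904792098365
16.606718494494103 0.03920951939480122
```

Emit:
{"op": "arm_command", "data": {
  "rows": "0.3 2 -3.8 -0.2 -29;0.3 5 -3.8 -0.2 -29;0.3 9 -3.8 -0.2 -29;0.3 13 -3.8 -0.2 -29;0.3 17 -3.8 -0.2 -29;0.3 19 -3.8 -0.2 -29;0.3 20.1 -3.8 -0.2 -29;0.3 20.1 -3.8 -0.2 -29",
  "squeeze": 60
}}

```text
clock: 3.5
position: [0.4358, -0.2413, 0.0794]
tcp_rot: [-1.395, 1.078, 1.396]
ft_force: [0.1, 1.6, 0.0]
width: 0.0596
```

Run:
```python
from h import *
d=snap('wrist','w3'); s=r.observe(); print(s['clock'],np.round(s['position'],4),np.round(s['q'],3),s['ft_force'],s['width'])
print(np.round(R.from_rotvec(s['tcp_rot']).as_matrix(),3))
cv2.imwrite('pics/w3.png',d['image'])
```

```text
3.55 [ 0.436  -0.2418  0.0799] [-7.410e-01  4.660e-01  1.774e+00 -1.000e-03  9.010e-01 -2.568e+00] [0.83599152 0.47158487 0.16493476] 0.05944368393431773
[[-0.    -0.967 -0.253]
 [-0.001 -0.253  0.967]
 [-1.     0.    -0.001]]
```

View pics/w3.png

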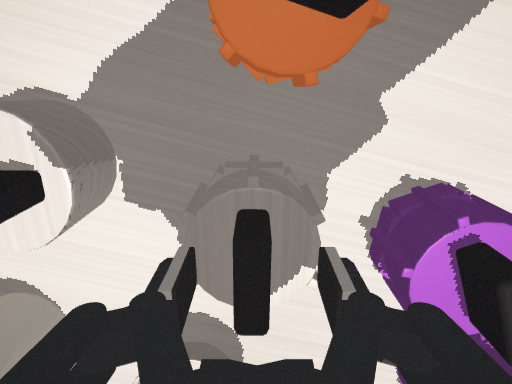

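The bar lies centred and parallel between the fingers, at (252,270), so I close and lift.

Emit:
{"op": "arm_command", "data": {
  "rows": "1 0 0 0 0;1 0 0 0 0;1 0 0 0 0;1 0 0 0 0;1 -2 0 0 0;1 -6 0 0 0;1 -10 0 0 0;1 -12 0 0 0;1 -12 0 0 0",
  "squeeze": 70
}}

```text
clock: 4.68
position: [0.4359, -0.2415, 0.2]
tcp_rot: [-1.396, 1.078, 1.395]
ft_force: [-0.1, -0.1, -7.3]
width: 0.0147
```

Run:
```python
from h import *
s=r.observe(); print(s['clock'],np.round(s['position'],4),np.round(s['q'],3),s['ft_force'],s['torque'],s['width'])
M=R.from_rotvec(s['tcp_rot']).as_matrix(); print(np.round(M,3))
print('delta tool to seat', M.T@(np.array([.4975,.1365,.21])-s['position']))
```

```text
4.675 [ 0.4359 -0.2415  0.2   ] [-7.410e-01  3.010e-01  1.651e+00 -1.000e-03  1.189e+00 -2.568e+00] [-0.1126692  -0.06734133 -7.33905706] [ 0.02686208  0.04657356 -0.02307107] 0.01473358974555541
[[ 0.    -0.967 -0.253]
 [-0.001 -0.253  0.967]
 [-1.     0.    -0.001]]
delta tool to seat [-0.01040842 -0.15531658  0.35010611]
```

Emit:
{"op": "arm_command", "data": {
  "rows": "1 -1 -2.2 5 0;1 -1 -4.5 10 0;1 -1 -6.7 15 -5;1 -1 -8.9 20 -10;1 -1 -11.1 25 -15;1 -1 -13.3 30 -20;1 -1 -15 34 -23.3;1 -1 -15.56 34.93 -23.3;1 -1 -15.56 34.93 -23.3"
}}

```text
clock: 5.8
position: [0.4975, 0.1357, 0.2081]
tcp_rot: [-1.678, 0.822, 1.681]
ft_force: [1.0, -0.4, -7.2]
width: 0.0149
```

Run:
```python
from h import *
s=r.observe(); print(s['clock'],np.round(s['position'],4),np.round(s['q'],3),s['ft_force'],s['width'])
M=R.from_rotvec(s['tcp_rot']).as_matrix(); print(np.round(M,3),'bar',np.degrees(np.arctan2(M[1,1],M[0,1]))%60)
w=snap('wrist','w4');a=snap('scene','s4')['image'];b=snap('side','d4')['image']
cr=lambda i,y,x:cv2.resize(i[y:y+140,x:x+130],(390,420),interpolation=cv2.INTER_CUBIC)
cv2.imwrite('pics/c4.png',np.hstack([cr(a,120,240),cr(b,100,160)]))
```

```text
5.8 [0.4975 0.1357 0.2081] [ 4.000e-02  3.310e-01  1.587e+00 -2.000e-03  1.226e+00 -2.194e+00] [ 0.95469128 -0.36045903 -7.2182832 ] 0.014924993465717401
[[-0.003 -0.788 -0.616]
 [-0.002 -0.616  0.788]
 [-1.     0.003  0.   ]] bar 37.99374933029583
```

View pics/c4.png

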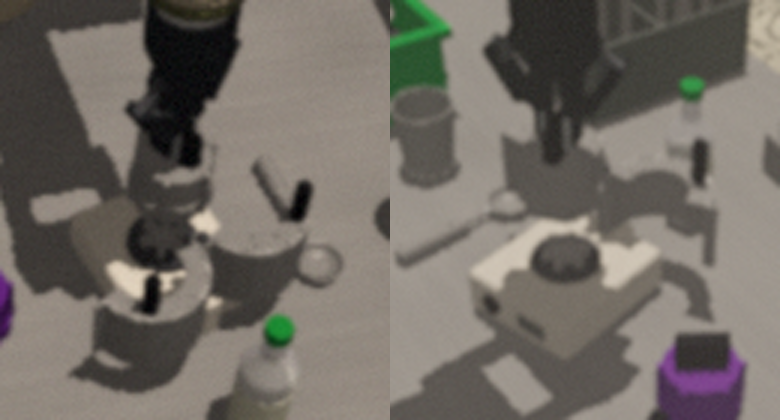

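Emit:
{"op": "arm_command", "data": {
  "rows": "1 3 0 0 0;1 5 0 0 0;1 5.7 0 0 0;1 6 0 0 0;1 6.2 0 0 0;1 6.2 0 0 0"
}}

```text
clock: 6.7
position: [0.4979, 0.1345, 0.1475]
tcp_rot: [-1.678, 0.822, 1.677]
ft_force: [-0.4, 0.3, -6.1]
width: 0.0145
```

Emit:
{"op": "arm_command", "data": {
  "rows": "1 0.3 0 0 0;1 0.6 0 0 0;1 0.9 0 0 0;1 0.9 0 0 0"
}}

```text
clock: 7.2
position: [0.4978, 0.1345, 0.1382]
tcp_rot: [-1.678, 0.822, 1.678]
ft_force: [0.1, 0.0, -5.9]
width: 0.0146
```

Emit:
{"op": "arm_command", "data": {
  "rows": "1 0.2 0 0 0;1 0.35 0 0 0;1 0.35 0 0 0;1 0.35 0 0 0"
}}

```text
clock: 7.7
position: [0.498, 0.1344, 0.1353]
tcp_rot: [-1.678, 0.822, 1.677]
ft_force: [-2.6, -2.3, 5.6]
width: 0.0146
```

The force reversal at z=0.135 matches fully home. I release, retreat and look.

Emit:
{"op": "arm_command", "data": {
  "rows": "0.6 0 0 0 0;0.6 0 0 0 0;0.6 0 0 0 0;0.6 -3 0 0 0;0.6 -8 0 0 0;0.6 -13 3 0 0;0.6 -14 6 0 0;0.6 -14 6 0 0"
}}

```text
clock: 8.7
position: [0.4502, 0.0973, 0.2765]
tcp_rot: [-1.679, 0.822, 1.674]
ft_force: [1.4, 0.7, -0.9]
width: 0.0343
```

Run:
```python
from h import *
s=r.observe(); print(s['clock'],np.round(s['position'],4),np.round(s['q'],3),s['ft_force'],s['width'])
M=R.from_rotvec(s['tcp_rot']).as_matrix(); print(np.round(M,3))
w=snap('wrist','w5');snap('scene','s5');snap('side','d5')
print('exp grip px',proj(w,[.4978,.1345,.143])*1.5625,proj(w,[.4978,.1345,.157])*1.5625)
cv2.imwrite('pics/w5.png',cv2.resize(w['image'],(800,600),interpolation=cv2.INTER_CUBIC))
```

```text
8.7 [0.4502 0.0973 0.2765] [-4.200e-02  1.490e-01  1.636e+00 -2.000e-03  1.354e+00 -2.272e+00] [ 1.37705548  0.71577911 -0.87251131] 0.03432175901290687
[[ 0.002 -0.79  -0.613]
 [-0.002 -0.613  0.79 ]
 [-1.    -0.001 -0.003]]
exp grip px [400.18302516 392.16805089] [400.09605021 404.60603339]
```

View pics/w5.png

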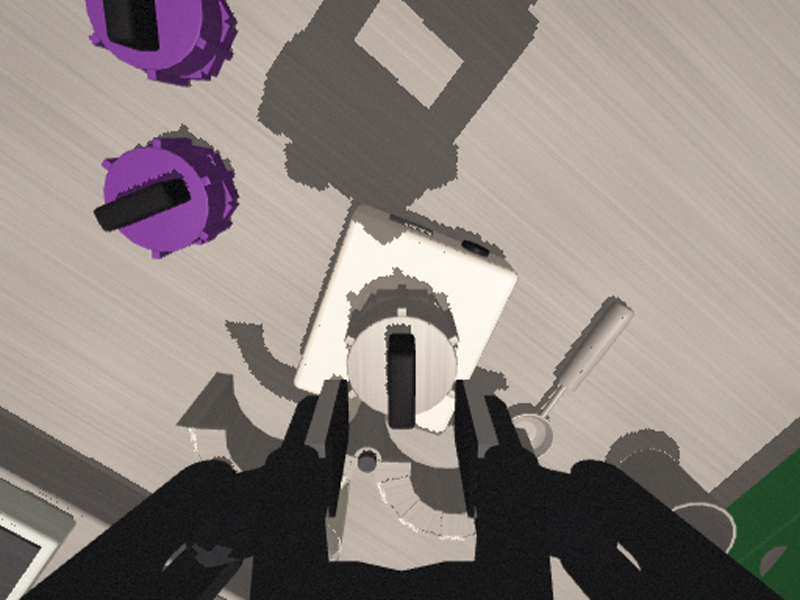

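The bar shows at (401,385), inside the range expected for home (392–405 rows), and the hinge knob is at (367,460). Now I go over the left post.

Emit:
{"op": "arm_command", "data": {
  "rows": "0.45 1 -3 1 10;0.45 2 -6 2 20;0.45 3 -10 3.5 31;0.45 4 -14 5 42;0.45 4 -16.5 5.8 52;0.45 4 -16.5 5.8 62;0.45 4 -16.5 5.8 73;0.45 4 -16.5 5.8 84;0.45 4 -16.5 5.8 95;0.45 4 -16.5 5.8 105",
  "squeeze": 25
}}

```text
clock: 10.1
position: [0.5456, 0.2457, 0.2333]
tcp_rot: [-0.31, 1.551, 0.308]
ft_force: [-0.5, 0.7, 0.1]
width: 0.0466
```

Run:
```python
from h import *
s=r.observe(); print(s['clock'],np.round(s['position'],4),np.round(s['q'],3),s['width'])
M=R.from_rotvec(s['tcp_rot']).as_matrix(); print(np.round(M,3),'psi',np.degrees(np.arctan2(M[1,2],M[0,2])))
W=load('w5');k=1/1.5625
a,b=onz(W,348*k,368*k,.11),onz(W,457*k,368*k,.11);print('rotor top r if home',np.linalg.norm(a-b)/2,'axis',(a+b)/2)
print('hinge', onz(W,367*k,460*k,.13))
w=snap('wrist','w6')
print('post expected',proj(w,[.545,.244,.172])*1.5625,'TCP axis pt at .172',proj(w,[*s['position'][:2],.172])*1.5625)
cv2.imwrite('pics/w6.png',cv2.resize(w['image'],(640,480),interpolation=cv2.INTER_CUBIC))
```

```text
10.1 [0.5456 0.2457 0.2333] [ 2.280e-01  4.900e-01  1.286e+00 -1.000e-03  1.369e+00 -1.660e-01] 0.046583102581574914
[[-0.002 -0.384  0.923]
 [-0.002  0.923  0.384]
 [-1.    -0.001 -0.003]] psi 22.58700080909269
rotor top r if home 0.035027574207729804 axis [0.49756962 0.13605158 0.11      ]
hinge [0.55513973 0.15209994 0.13      ]
post expected [397.50755577 353.04325784] TCP axis pt at .172 [400.42526837 350.07890832]
```

View pics/w6.png

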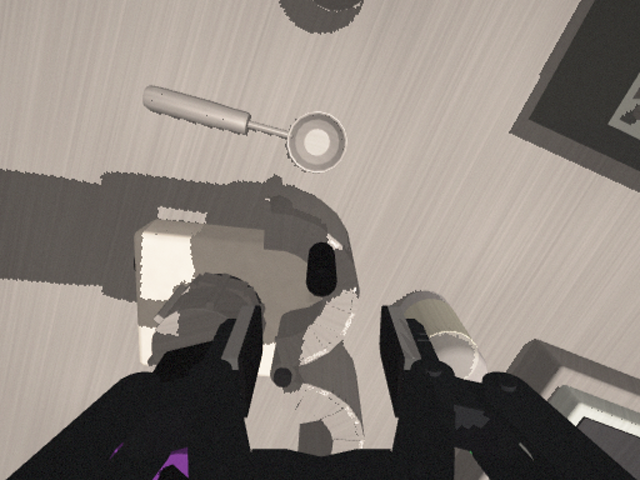

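The post top is at (321,283), midway between the jaws (within about 1 mm of the TCP axis). I descend and close lightly on it.

Emit:
{"op": "arm_command", "data": {
  "rows": "0.45 3 0 0 0;0.45 5.5 0.1 0 0;0.45 6.6 0.1 0 0;0.45 6.6 0.1 0 0;1 6.6 0.1 0 0;1 6.6 0.1 0 0;1 6.6 0.1 0 0;1 6.6 0.1 0 0",
  "squeeze": 25
}}

```text
clock: 11.15
position: [0.5455, 0.2465, 0.1683]
tcp_rot: [-0.304, 1.55, 0.303]
ft_force: [-1.4, 0.0, 6.1]
width: 0.0149
```

```bash
cat > arc.py <<'E'
from h import *
import sys
# arc.py total_deg n : world-ccw swing about the hinge from here; rows in tool cm/deg
H=np.array([.5553,.1518]); tot,n=float(sys.argv[1]),int(sys.argv[2])
s=r.observe();M=R.from_rotvec(s['tcp_rot']).as_matrix();p=np.array(s['position']);v=p[:2]-H
print(s['clock'],p.round(4),'q',np.round(s['q'],2),'F',np.round(s['ft_force'],1),'w',round(s['width'],4),'psi',np.degrees(np.arctan2(M[1,2],M[0,2])).round(1))
print('radius',np.linalg.norm(v).round(4),'angle',np.degrees(np.arctan2(v[1],v[0])).round(2))
a0=np.arctan2(v[1],v[0])
for i in range(1,n+1):
    a=a0+np.radians(tot*i/n);rr=np.linalg.norm(v)+(.0928-np.linalg.norm(v))*min(1,i/3)
    d=M.T@np.r_[H+rr*np.array([np.cos(a),np.sin(a)])-p[:2],0]
    print(np.round(100*d,2),round(-tot*i/n,1))
E
python3 arc.py 40 8
```

```text
11.15 [0.5455 0.2465 0.1683] q [ 0.23  0.54  1.38 -0.    1.22 -0.16] F [-1.4  0.   6.1] w 0.0149 psi 22.2
radius 0.0953 angle 95.93
[ 0.    0.12 -0.82] -5.0
[ 0.    0.16 -1.65] -10.0
[ 0.    0.13 -2.46] -15.0
[ 0.    0.11 -3.27] -20.0
[ 0.    0.03 -4.08] -25.0
[ 0.01 -0.13 -4.87] -30.0
[ 0.01 -0.36 -5.65] -35.0
[ 0.01 -0.65 -6.4 ] -40.0
```

```bash
sed -i 's/rr=.*min(1,i\/3)/rr=np.linalg.norm(v)/' arc.py; python3 arc.py 70 10
```

```text
11.15 [0.5455 0.2465 0.1683] q [ 0.23  0.54  1.38 -0.    1.22 -0.16] F [-1.4  0.   6.1] w 0.0149 psi 22.2
radius 0.0953 angle 95.93
[ 0.    0.26 -1.13] -7.0
[ 0.    0.37 -2.29] -14.0
[ 0.    0.35 -3.45] -21.0
[ 0.    0.18 -4.61] -28.0
[ 0.01 -0.13 -5.73] -35.0
[ 0.01 -0.57 -6.8 ] -42.0
[ 0.01 -1.14 -7.82] -49.0
[ 0.01 -1.82 -8.76] -56.0
[ 0.01 -2.62 -9.6 ] -63.0
[ 1.000e-02 -3.520e+00 -1.035e+01] -70.0
```

Emit:
{"op": "arm_command", "data": {
  "rows": "1 0 0.26 -1.13 -7;1 0 0.37 -2.29 -14;1 0 0.35 -3.45 -21;1 0 0.18 -4.61 -28;1 0 -0.13 -5.73 -35"
}}

```text
clock: 11.78
position: [0.4928, 0.2233, 0.1684]
tcp_rot: [-0.782, 1.427, 0.779]
ft_force: [3.5, -2.6, -0.8]
width: 0.0147
```

```bash
python3 arc.py 36 6
```

```text
11.775 [0.4928 0.2233 0.1684] q [ 0.21  0.42  1.56 -0.    1.15 -0.79] F [ 3.5 -2.6 -0.8] w 0.0147 psi 57.4
radius 0.0949 angle 131.16
[ 0.    0.23 -0.97] -6.0
[ 0.    0.35 -1.95] -12.0
[ 0.    0.37 -2.95] -18.0
[ 0.    0.29 -3.94] -24.0
[ 0.01  0.11 -4.91] -30.0
[ 0.01 -0.18 -5.86] -36.0
```

Emit:
{"op": "arm_command", "data": {
  "rows": "1 0 0.23 -0.97 -6;1 0 0.35 -1.95 -12;1 0 0.37 -2.95 -18;1 0 0.29 -3.94 -24;1 0 0.11 -4.91 -30;1 0 -0.18 -5.86 -36"
}}

```text
clock: 12.52
position: [0.4627, 0.1726, 0.1684]
tcp_rot: [-1.257, 1.18, 1.254]
ft_force: [2.8, -0.5, -2.3]
width: 0.0149
```

```bash
python3 arc.py 12 6
```

```text
12.525 [0.4627 0.1726 0.1684] q [ 0.12  0.33  1.7  -0.    1.11 -1.51] F [ 2.8 -0.5 -2.3] w 0.0149 psi 93.6
radius 0.0949 angle 167.33
[ 0.    0.09 -0.32] -2.0
[ 0.    0.16 -0.64] -4.0
[ 0.    0.23 -0.97] -6.0
[ 0.    0.28 -1.29] -8.0
[ 0.    0.32 -1.62] -10.0
[ 0.    0.35 -1.95] -12.0
```

Emit:
{"op": "arm_command", "data": {
  "rows": "1 0 0.09 -0.32 -2;1 0 0.16 -0.64 -4;1 0 0.23 -0.97 -6;1 0 0.28 -1.29 -8;1 0 0.28 -1.29 -8"
}}

```text
clock: 13.15
position: [0.4606, 0.1592, 0.1684]
tcp_rot: [-1.358, 1.109, 1.355]
ft_force: [-0.6, -2.9, 0.5]
width: 0.0149
```

```bash
python3 arc.py 6 6
```

```text
13.15 [0.4606 0.1592 0.1684] q [ 0.09  0.32  1.72 -0.    1.1  -1.68] F [-0.6 -2.9  0.5] w 0.0149 psi 101.5
radius 0.095 angle 175.5
[ 0.    0.04 -0.16] -1.0
[ 0.    0.09 -0.32] -2.0
[ 0.    0.12 -0.48] -3.0
[ 0.    0.16 -0.64] -4.0
[ 0.    0.19 -0.81] -5.0
[ 0.    0.22 -0.97] -6.0
```

Emit:
{"op": "arm_command", "data": {
  "rows": "1 0 0.04 -0.16 0;1 0 0.09 -0.32 0;1 0 0.12 -0.48 0;1 0 0.12 -0.48 0"
}}

```text
clock: 13.65
position: [0.4604, 0.1564, 0.1684]
tcp_rot: [-1.355, 1.104, 1.356]
ft_force: [1.1, 15.5, -2.7]
width: 0.0145
```

```bash
python3 arc.py 6 6
```

```text
13.65 [0.4604 0.1564 0.1684] q [ 0.08  0.31  1.73  0.    1.1  -1.69] F [ 1.1 15.5 -2.7] w 0.0145 psi 101.5
radius 0.095 angle 177.22
[-0.    0.04 -0.16] -1.0
[-0.    0.08 -0.32] -2.0
[-0.    0.11 -0.48] -3.0
[-0.    0.14 -0.65] -4.0
[-0.    0.17 -0.81] -5.0
[-0.    0.19 -0.97] -6.0
```

Left half is at its stop (15.5 N, angle as predicted). Release and move over the right post.

Emit:
{"op": "arm_command", "data": {
  "rows": "0.6 0 0 0 0;0.6 0 0 0 0;0.6 -4 0 0 0;0.5 -6.5 -1 -1 10;0.45 -6.5 -5 -3.4 20;0.45 -6.5 -9 -6.1 30;0.45 -6.5 -12 -8.2 40;0.45 -6.5 -14.6 -9.9 50;0.45 -6.5 -14.6 -9.9 55;0.45 -6.5 -14.6 -9.9 55"
}}

```text
clock: 14.9
position: [0.6232, 0.088, 0.2331]
tcp_rot: [-0.633, 1.474, 0.636]
ft_force: [-1.0, 0.6, 0.2]
width: 0.0469
```

Run:
```python
from h import *
s=r.observe(); print(s['clock'],np.round(s['position'],4),np.round(s['q'],3),s['width'],s['ft_force'])
M=R.from_rotvec(s['tcp_rot']).as_matrix(); print(np.round(M,3),'psi',np.degrees(np.arctan2(M[1,2],M[0,2])))
w=snap('wrist','w7')
print('post expected',proj(w,[.623,.088,.172])*1.25,'TCP axis pt at .172',proj(w,[*s['position'][:2],.172])*1.25)
cv2.imwrite('pics/w7.png',cv2.resize(w['image'],(640,480),interpolation=cv2.INTER_CUBIC))
```

```text
14.9 [0.6232 0.088  0.2331] [-0.046  0.559  1.178  0.002  1.405 -0.859] 0.0469457365343597 [-0.95583376  0.60009161  0.20857945]
[[ 0.001 -0.726  0.688]
 [ 0.002  0.688  0.726]
 [-1.     0.001  0.002]] psi 46.54834500688995
post expected [318.75590103 279.9185999 ] TCP axis pt at .172 [319.0737724  280.15627662]
```

View pics/w7.png

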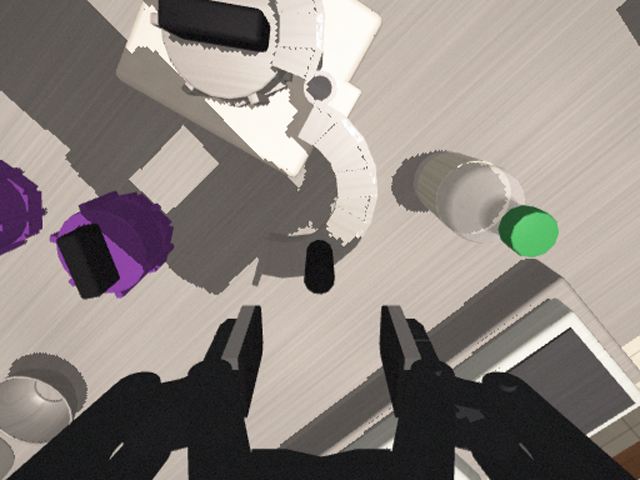

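The right post top is at (320,280), on the TCP axis. Descend and close.

Emit:
{"op": "arm_command", "data": {
  "rows": "0.45 3 0 0 0;0.45 5.5 0 0 0;0.45 6.5 0 0 0;0.45 6.5 0 0 0;1 6.5 0 0 0;1 6.5 0 0 0;1 6.5 0 0 0;1 6.5 0 0 0"
}}

```text
clock: 15.95
position: [0.6235, 0.0883, 0.1694]
tcp_rot: [-0.635, 1.472, 0.636]
ft_force: [-0.7, -0.5, 4.5]
width: 0.0148
```

```bash
python3 arc.py -50 7
```

```text
15.95 [0.6235 0.0883 0.1694] q [-0.05  0.61  1.27  0.    1.26 -0.86] F [-0.7 -0.5  4.5] w 0.0148 psi 46.6
radius 0.0931 angle -42.95
[-0.    0.06 -1.16] 7.1
[-0.01  0.27 -2.3 ] 14.3
[-0.01  0.62 -3.41] 21.4
[-0.02  1.1  -4.46] 28.6
[-0.02  1.71 -5.45] 35.7
[-0.02  2.44 -6.35] 42.9
[-0.03  3.27 -7.16] 50.0
```

Emit:
{"op": "arm_command", "data": {
  "rows": "1 0 0.06 -1.16 7.1;1 0 0.27 -2.3 14.3;1 0 0.62 -3.41 21.4;1 0 1.1 -4.46 28.6;1 0 1.71 -5.45 35.7;1 0 2.44 -6.35 42.9;1 0 3.27 -7.16 50"
}}

```text
clock: 16.82
position: [0.5505, 0.0592, 0.1695]
tcp_rot: [0.052, 1.566, -0.047]
ft_force: [2.2, 5.0, 0.9]
width: 0.0149
```

```bash
python3 arc.py -42 6
```

```text
16.825 [0.5505 0.0592 0.1695] q [-0.11  0.45  1.53  0.    1.17 -0.04] F [2.2 5.  0.9] w 0.0149 psi -3.6
radius 0.0927 angle -92.94
[-0.    0.06 -1.13] 7.0
[-0.01  0.25 -2.25] 14.0
[-0.01  0.58 -3.33] 21.0
[-0.01  1.03 -4.37] 28.0
[-0.02  1.61 -5.34] 35.0
[-0.02  2.31 -6.23] 42.0
```

Emit:
{"op": "arm_command", "data": {
  "rows": "1 0 0.06 -1.13 7;1 0 0.25 -2.25 14;1 0 0.58 -3.33 21;1 0 1.03 -4.37 28;1 0 1.61 -5.34 35;1 0 2.31 -6.23 42"
}}

```text
clock: 17.58
position: [0.4903, 0.0867, 0.1695]
tcp_rot: [0.63, 1.474, -0.62]
ft_force: [6.0, 4.4, -3.4]
width: 0.0148
```

```bash
python3 arc.py -12 6
```

```text
17.575 [0.4903 0.0867 0.1695] q [-0.06  0.33  1.7   0.01  1.11  0.74] F [ 6.   4.4 -3.4] w 0.0148 psi -45.9
radius 0.092 angle -134.97
[-0.    0.   -0.32] 2.0
[-0.    0.01 -0.64] 4.0
[-0.    0.04 -0.96] 6.0
[-0.    0.07 -1.28] 8.0
[-0.    0.11 -1.6 ] 10.0
[-0.    0.17 -1.92] 12.0
```

Emit:
{"op": "arm_command", "data": {
  "rows": "1 0 0 -0.32 2;1 0 0.01 -0.64 4;1 0 0.04 -0.96 6;1 0 0.07 -1.28 6;1 0 0.1 -1.5 6;1 0 0.1 -1.5 6"
}}

```text
clock: 18.32
position: [0.4821, 0.0962, 0.1695]
tcp_rot: [0.709, 1.443, -0.701]
ft_force: [10.0, -13.0, -7.5]
width: 0.0151
```

```bash
python3 arc.py -6 6
```

```text
18.325 [0.4821 0.0962 0.1695] q [-0.04  0.32  1.72  0.    1.1   0.86] F [ 10.  -13.   -7.5] w 0.0151 psi -51.8
radius 0.0919 angle -142.78
[-0.    0.   -0.16] 1.0
[-0.    0.01 -0.32] 2.0
[-0.    0.02 -0.48] 3.0
[-0.    0.03 -0.64] 4.0
[-0.    0.05 -0.8 ] 5.0
[-0.01  0.07 -0.96] 6.0
```

Emit:
{"op": "arm_command", "data": {
  "rows": "0.6 0 0 0 0;0.6 0 0 0 0;0.6 0 0 0 0;0.6 -4 0 0 0;0.6 -9 0 0 0;0.6 -12 0 0 0;0.6 -12 0 0 0"
}}

```text
clock: 19.2
position: [0.4813, 0.0964, 0.2915]
tcp_rot: [0.709, 1.44, -0.699]
ft_force: [0.9, -0.1, -0.8]
width: 0.0338
```

Run:
```python
from h import *
s=r.observe(); print(s['clock'],np.round(s['position'],4),s['width'],s['ft_force'])
w=snap('wrist','w8');a=snap('scene','s8')
e=proj(w,[.4427,.117,.127]);print('edge expected',e, 'posts',proj(w,[.4626,.1571,.172]),proj(w,[.4820,.0956,.172]))
x,y=[int(np.clip(t-70,0,m)) for t,m in zip(e,(372,244))];print(x,y)
A=cv2.resize(w['image'],(512,384))
B=cv2.resize(w['image'][y:y+140,x:x+140],(280,280),interpolation=cv2.INTER_CUBIC)
c=np.zeros((384,792,3),np.uint8);c[:,:512]=A;c[:280,512:]=B
cv2.imwrite('pics/w8.png',c)
```

```text
19.2 [0.4813 0.0964 0.2915] 0.03376410020013194 [ 0.85437535 -0.13350529 -0.76117332]
edge expected [213.73413269 198.27000486] posts [180.26664698 167.98579153] [257.32177028 195.52056356]
143 128
```

View pics/w8.png

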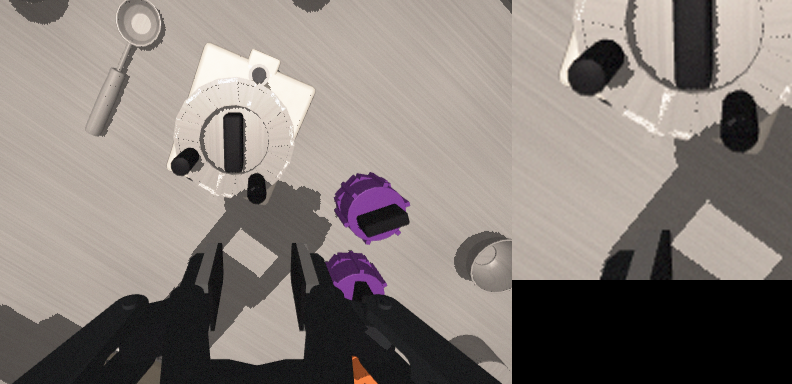

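Run:
```python
from h import *
w=load('w8')
c=np.float32([w['image'][170:210,190:240]]).clip(0,255)[0].astype(np.uint8)
cv2.imwrite('pics/seam.png',cv2.resize(c,(750,600),interpolation=cv2.INTER_CUBIC))
yaw=np.radians(17.4);C=np.array([.4978,.1355])
Rm=np.array([[np.cos(yaw),-np.sin(yaw)],[np.sin(yaw),np.cos(yaw)]])
for n,o in (('L',(-.027,.0322)),('R',(-.027,-.0322))):
    p=C+Rm@np.array(o); print(n,p.round(4),proj(w,[*p,.172]).round(1),'base',proj(w,[*p,.127]).round(1))
print('edge',(C+Rm@[-.058,0]).round(4),proj(w,[*(C+Rm@[-.058,0]),.127]),'per mm px',np.linalg.norm(proj(w,[.45,.12,.127])-proj(w,[.451,.12,.127])))
l=cv2.connectedComponentsWithStats(cv2.inRange(w['image'].max(2),0,50))
for st in l[2][1:]:
    if 100<st[4]<2000: print(st)
```

```text
L [0.4624 0.1582] [179.  167.4] base [189.9 156. ]
R [0.4817 0.0967] [256. 195.] base [255.7 180. ]
edge [0.4425 0.1182] [212.60077238 197.75494263] per mm px 1.0068835155035658
[224 113  20  60 962]
[172 148  27  27 463]
[247 174  19  30 472]
[ 357  204   52   33 1066]
```

View pics/seam.png

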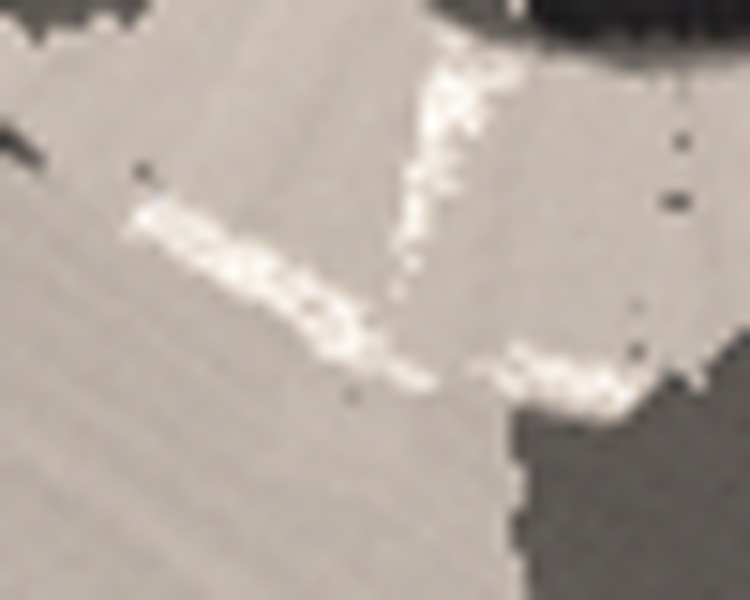

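The seam crop shows the roof halves meeting, with the edge corner at (430,380) and only a highlight along the joint. Both posts sit within about 1 px of their predicted shut positions. One last numeric check that the bystanders have not moved, then I hand in.

Run:
```python
from h import *
a,b=[cv2.GaussianBlur(load(n)['image'],(5,5),0) for n in ('scene','s8')]
for n,(u,v) in dict(drum=(187,328),bowl=(254,385),jar=(175,388),bottle=(513,360),cup=(604,288),p1=(168,275),p2=(360,342),p3=(320,305),orange=(248,272)).items():
    x,y=int(u/1.5625),int(v/1.5625); A=np.float32(a[y-16:y+16,x-16:x+16]);B=np.float32(b[y-16:y+16,x-16:x+16])
    sh,resp=cv2.phaseCorrelate(A.mean(2),B.mean(2)); print(n,np.round(sh,2),'absdiff',round(float(abs(A-B).mean()),1))
print(r.job_done(), r.observe()['clock'])
```

```text
drum [0.04 0.02] absdiff 4.5
bowl [-0.06  0.05] absdiff 5.2
jar [-0.04 -0.11] absdiff 5.3
bottle [-0.53  0.39] absdiff 24.7
cup [ 0.01 -0.02] absdiff 3.9
p1 [-0.01  0.14] absdiff 3.7
p2 [ 0.05 -0.02] absdiff 10.8
p3 [0.02 0.  ] absdiff 3.9
orange [-0.12 -0.  ] absdiff 4.4
the job is handed in; nothing more can be done
the job is handed in; nothing more can be done
```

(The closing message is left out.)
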